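Square a wax slab into the sawing board's corner

ROBOT

A 6-joint arm with a two-finger parallel gripper is mounted at the origin on the work surface. World frame = base frame: x ahead of the robot, y to its left, z up, the work surface at z = 0. Lengths are in m, angles in degrees, forces in N, time in s.
With the tool pointing down it reaches from about 0.4 to 0.825 m from the base axis. Payload 7 kg.
Tool frame: the origin (TCP) lies midway between the tips of the shut fingers; the grasp point (between the pads) lies 19 mm behind it (r.grip_point_offset is the z of the grasp point in the tool frame, in m); z points along the fingers, y is the line along which they close (so a half turn about z gives the same grasp; the last joint's range is limited). The gripper opens to 88 mm and grips with 3 to 60 N. Pads are 19 mm wide; open, the fingers measure 130 mm over their backs; the gripper's body (78 mm by 193 mm) begins 47 mm behind the grasp point.
Start: joints at [93.226, 20.546, 0.682, 0, -70.136, -16.507], TCP at [0.155, 0.657, 0.227] pointing down, gripper open.
Joint ranges: [-176.03, 176.03], [-82.01, 121.73], [-58.28, 71.71], [-173.87, 95.51], [-174.79, -0.11], [-173.66, 173.66]. Speed limits (degrees/s): [136.94, 136.94, 172.46, 180, 180, 180].

INTERFACE

Orientations are given as [roll, pitch, yaw] about the fixed x, y, z axes, in that order (R = Rz(yaw) Ry(pitch) Rx(roll)).
In Python, from plant import r, viewer, recognise, outline_of, pinpoint gives the robot as it stands.
- The arm moves only by the tool move_arm, never from a script. Its argument "targets" is a list of rows, each a list of 2 entries, a list of its own where there are three numbers: the shift along the tool's x, y, z in cm, then the turn, a rotation vector about the tool's x, y, z in rad. A call has 1 to 5 rows; each row is the pose to reach, as a shift and turn from the pose commanded when the call began, along the tool's axes at that moment; what a row does not reach only later rows make up. A row lasts 1/8 s, in which the tool goes at most 62.5 mm and 10.7 degrees, less where a joint would pass 70% of its speed; a pose out of reach is approached as far as the arm can. A call with a gripper value outside its range is refused whole. "jaw" is the finger opening in cm, from 0 to 8.76, set as the call begins (left out, the last holds). The fingers move at their own pace and stop on an object; "squeeze" is the grip in N (left out, the last holds). Time passes only in rows, so rows that repeat a pose let the fingers close. It gives the time, the measured TCP pose, the force, the opening and the grip force at its end, in the units of the state.
- r.get_state(): the state, without advancing time (a new reading comes with each control period).
- viewer.capture(name): name is "scene" or "side" or "wrist"; returns a dict with "image" (400x640x3 uint8, blue, green, red), "intrinsics" (3x3 intrinsics, pixels), "D" ([k1, k2, p1, p2, k3] as OpenCV has them; the pictures are not rectified), "camera_from_world" (4x4, takes a point from world to camera coordinates). Camera axes: x right, y up, looking along -z (the intrinsics and any distortion apply to the point x, -y, -z); pixel columns grow to the right and rows downward; lengths in m; the calibration is good to about 2 mm. A picture is of the moment at which its call begins. There is no depth.
- r.close_job(): hands the job in; it is judged then, once.
Trained networks look in the newest picture that a camera, given by its name, has taken for a name from the list of things; names that differ only in an ending like _2 or _b are one class to them, and where a whole thing is asked for, a point or a joint stands for the part that bears it (a point fixed in the world has none). Each returns a list of dicts, best first, with "score" (0 to 1); they miss things now and then, are a little off and sometimes report something else, mostly with a low value. They report only what shows in the picture. A call takes as long as a camera call.
- recognise(label, camera): "box" ([left, top, right, bottom] in pixels, round what is visible of it).
- outline_of(label, camera): "mask" (400x640 bool, what is visible of it) and "box" ([left, top, right, bottom] in pixels, round what is visible of it).
- pinpoint(label, camera): "location" ([row, column] in pixels: a listed point, or the origin of a listed thing).
The state is a dict: "time_s": time; "joints": joint angles; "qd": joint speeds; "joint_torque": joint torques, N m; "tcp_pos": TCP position; "eef_rot": TCP orientation; "contact_force": force on the tool from outside, world axes, zero at the start; "moment": the same for the moment, N m; "gripper_width": finger opening in m; "gripper_force": force on a finger pad.
Only numpy, scipy, OpenCV 4.12 (cv2) and the standard library are available. Lean on these libraries where they do the work, as an engineer would, in place of code of your own. Each camera call takes 0.05 s, during which the arm holds its last target. There are 200 camera calls.

TASK

Clear the two green wax offcuts from the sawing board into the black scrap tray. Then push the green wax slab squarely home: first press its long side flush against the dark steel fence while it is still clear of the red end stop, then slide it along the fence until it presses firmly against the stop, and leave it there flush with both. The stop is only held by friction, so feel for the contact and do not push it off its setting; leave the jar, the graver and the steel bench block where they are.

Things in the scene. Friction and masses are not known exactly. Their poses are not given: they have to be found in the camera images.
- board: Fixed aluminium sawing board on the table, 210 (x) x 380 (y) mm, 12 mm thick. Origin on its underside; the plate spans x -110 to +100 mm and y -190 to +190 mm about it. +x points to the fence side (away from the robot), +y towards the end stop. Its top face is at z = 12 mm.
- fence_face (a point): Middle of the foot of the fence's straight face, where it meets the board's top (board frame 75, 0, 12 mm). The fence is a fixed dark steel bar, 380 mm long along the board's y, 22 mm thick, 18 mm high above the board. Axes as the board's: the free side is -x.
- stop_face (a point): Foot of the red end stop's contact face, on the board's top, 35 mm from the fence face (the contact face runs from the fence to 80 mm from it, square to the fence). Its place along the fence varies by 50 mm. The stop slides along the board's y only when pushed with more than about 14 N. Axes as the board's: the slab comes from the -y side.
- slab: Loose flat green carving-wax slab, 88 (x) x 110 (y) x 20 (z) mm, about 0.17 kg; too wide to grip. Origin at the centre of its underside. It lies on the board short of the fence and the stop, turned a little; its +x long side is the one to go against the fence and its +y short side against the stop.
- offcut_a: Loose green wax offcut 34 (x) x 24 (y) x 22 (z) mm on the board between slab and stop, near the fence; origin at the centre of its underside.
- offcut_b: Loose green wax offcut 30 (x) x 26 (y) x 18 (z) mm on the board, farther from the fence; origin at the centre of its underside.
- tray: Fixed black open scrap tray, 120 x 120 mm, 35 mm high, walls and floor 4-5 mm; origin at the centre of its underside. It stands on the table left or right of the board.
- jar: Bystander: small amber jar, 44 mm across, 50 mm high; origin at the centre of its underside.
- graver: Bystander: slender hand tool with a handle, 150 mm long, lying along its own x beyond the fence; origin under its middle.
- bench_block: Bystander: steel block 65 x 65 x 24 mm on the table across the board from the tray; origin at the centre of its underside.
- fence: The fence bar itself (see fence_face); its origin is the same point as fence_face.
- end_stop: The red end stop (see stop_face): a block 80 (x) x 22 (y) x 20 (z) mm with a small brass knob over the fence; origin at the inner corner, where its contact face meets the fence face at the board's top.

How it is judged:
By the outcome, as a careful person would: the job done as asked, in the order asked, and still so for the second after the job is handed in, with the robot touching nothing.
It also fails if it takes over 72 s, if anything falls off the work surface, if the arm or the gripper's body presses on something with over 40 N, if the wrist force passes 120 N, or if a joint passes its speed limit or range.

## Working session

There is one attempt and no reset: what is moved stays moved. The work goes in short steps, Python scripts to look and compute and a tool call to move; the robot and the scene stay as the last step left them, time stands still between calls to the robot, and variables do not carry over. Pictures are saved under pics/ and viewed, at most 10 in all, crops included, and the job is handed in when it is done.

Besides the shell and the picture viewer there is one more tool, called after "Request:" as name([rows], argument=value, ...), one row to a line, values as JSON. move_arm: Moves the arm, as the interface text tells. Its arguments: {"type":"object","properties":{"targets":{"type":"array","items":{"type":"array"}},"jaw":{"type":"number"},"squeeze":{"type":"number"}},"required":["targets"]}

```bash
mkdir -p pics; ls; cat > h.py <<'E'
import numpy as np, cv2
from plant import r, viewer, recognise, outline_of, pinpoint
def px2w(c, pts, z):
    """pixels (col,row) -> world points on plane z"""
    K=np.array(c["intrinsics"]);D=np.array(c["D"],float);T=np.array(c["camera_from_world"])
    u=cv2.undistortPoints(np.array(pts,float).reshape(-1,1,2),K,D).reshape(-1,2)
    d=np.c_[u[:,0],-u[:,1],-np.ones(len(u))]
    R=T[:3,:3]; o=-R.T@T[:3,3]; dw=d@R
    return o+dw*((z-o[2])/dw[:,2])[:,None]
def w2px(c,P):
    K=np.array(c["intrinsics"]);D=np.array(c["D"],float);T=np.array(c["camera_from_world"])
    q=np.array(P,float).reshape(-1,3)@T[:3,:3].T+T[:3,3]
    q=q*[1,-1,-1]
    return cv2.projectPoints(q.reshape(-1,1,3),np.zeros(3),np.zeros(3),K,D)[0].reshape(-1,2)
E
python3 - <<'E'
from h import *
s=r.get_state(); print({k:np.round(v,3) for k,v in s.items()}, r.grip_point_offset)
Z=dict(board=0,fence_face=.012,stop_face=.012,slab=.012,offcut_a=.012,offcut_b=.012,tray=0,jar=0,graver=0,bench_block=0,end_stop=.012)
for n in ["scene","side"]:
    c=viewer.capture(n); cv2.imwrite(f"pics/{n}0.png",c["image"])
    T=np.array(c["camera_from_world"]); print(n,np.round(-T[:3,:3].T@T[:3,3],3))
    for l,z in Z.items():
        for d in pinpoint(l,n)[:3]:
            rc=d["location"]; print(n,l,round(d["score"],2),np.round(rc),np.round(px2w(c,[[rc[1],rc[0]]],z)[0],4))
E
```

```text
pics
{'time_s': np.float64(0.0), 'joints': array([ 9.3227e+01,  2.0590e+01,  6.3400e-01, -2.1000e-02, -7.0136e+01,
       -1.6507e+01]), 'qd': array([-0.085, -0.025, -0.016,  0.088,  0.027,  0.047]), 'joint_torque': array([ 1.0000e-03, -5.8271e+01,  2.9306e+01,  6.9970e+00,  7.0000e-03,
       -0.0000e+00]), 'tcp_pos': array([0.155, 0.656, 0.226]), 'eef_rot': array([ 1.79905e+02, -7.00000e-03, -1.32880e+01]), 'contact_force': array([-0.376, -0.687, -0.582]), 'moment': array([ 0.011, -0.053,  0.016]), 'gripper_force': np.float64(0.0), 'gripper_width': np.float64(0.088)} -0.0188
scene [0.846 0.443 0.733]
scene board 0.65 [204. 331.] [5.748e-01 1.000e-04 0.000e+00]
scene fence_face 0.86 [221. 303.] [0.6537 0.0178 0.012 ]
scene stop_face 0.65 [254. 351.] [0.6045 0.1342 0.012 ]
scene slab 0.97 [170. 302.] [ 0.5914 -0.1066  0.012 ]
scene offcut_a 0.77 [213. 327.] [0.5991 0.0254 0.012 ]
scene offcut_a 0.71 [196. 355.] [0.5235 0.0157 0.012 ]
scene offcut_b 0.77 [213. 327.] [0.5991 0.0254 0.012 ]
scene offcut_b 0.71 [196. 355.] [0.5235 0.0157 0.012 ]
scene tray 0.94 [ 98. 305.] [ 0.4607 -0.34
[... 372 characters left out ...]
e fence_face 0.52 [186. 352.] [ 0.5855 -0.1078  0.012 ]
side stop_face 0.88 [244. 281.] [0.6144 0.1239 0.012 ]
side slab 0.77 [186. 352.] [ 0.5845 -0.107   0.012 ]
side offcut_a 0.78 [233. 348.] [0.5183 0.015  0.012 ]
side offcut_a 0.52 [219. 314.] [0.5989 0.0278 0.012 ]
side offcut_b 0.78 [233. 348.] [0.5183 0.015  0.012 ]
side offcut_b 0.52 [219. 314.] [0.5989 0.0278 0.012 ]
side tray 0.75 [153. 438.] [ 0.479  -0.3501  0.    ]
side tray 0.25 [220. 310.] [0.6108 0.0252 0.    ]
side jar 0.62 [129. 337.] [ 0.7363 -0.2714  0.    ]
side graver 0.54 [182. 279.] [ 0.7357 -0.0246  0.    ]
side bench_block 0.64 [352. 256.] [0.5048 0.3407 0.    ]
side end_stop 0.55 [237. 264.] [0.6537 0.1313 0.012 ]
```

View pics/scene0.png

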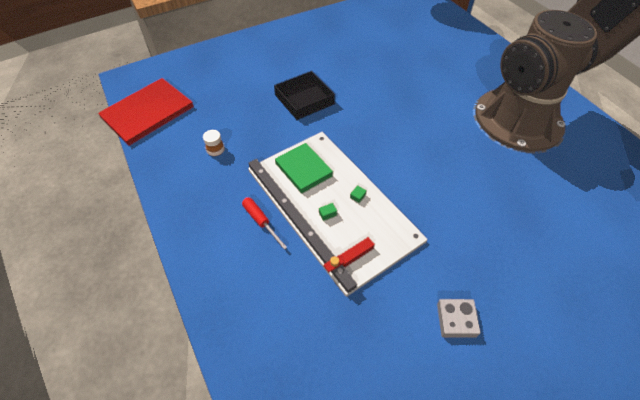

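View pics/side0.png

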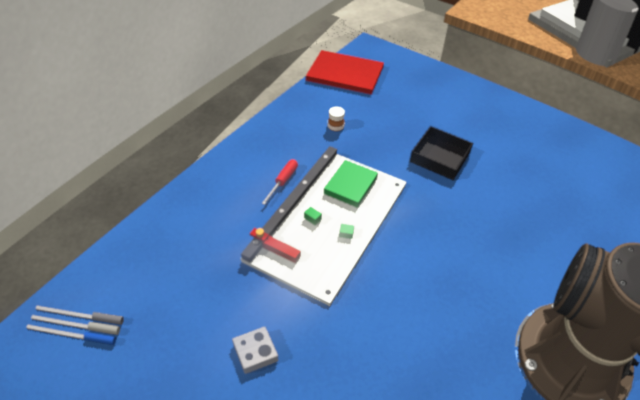

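The scene picture shows the slab at (303,166), the offcuts at (327,212) and (357,194), the red stop at (350,254), and the tray at (305,95). The side picture agrees: slab (350,184), offcuts (313,215) and (346,231), stop (275,245), tray (440,153). I'll move above the board now and look from close by.

Request:
move_arm([
  [[3.7, 3.63, -0.6], [0, 0, 0]],
  [[7.4, 7.26, -1.2], [0, 0, 0]],
  [[11.1, 10.9, -1.8], [0, 0, 0]],
  [[14.8, 14.5, -2.4], [0, 0, 0]],
  [[18.5, 18.1, -3], [0, 0, 0]],
], jaw=6)

```text
time_s: 1.82
tcp_pos: [0.2942, 0.4368, 0.257]
eef_rot: [-180.0, -0.0, -13.3]
contact_force: [-0.2, 0.1, 0.2]
gripper_width: 0.0602
gripper_force: 0.0
```

Request:
move_arm([
  [[3.7, 3.63, -0.6], [0, 0, 0]],
  [[7.4, 7.26, -1.2], [0, 0, 0]],
  [[11.1, 10.9, -1.8], [0, 0, 0]],
  [[14.8, 14.5, -2.4], [0, 0, 0]],
  [[18.5, 18.1, -3], [0, 0, 0]],
])

```text
time_s: 2.45
tcp_pos: [0.4327, 0.2181, 0.2872]
eef_rot: [-179.9, -0.0, -13.3]
contact_force: [1.3, 1.2, 0.6]
gripper_width: 0.0597
gripper_force: 0.0
```

Request:
move_arm([
  [[3.7, 3.63, -0.6], [0, 0, 0]],
  [[7.4, 7.26, -1.2], [0, 0, 0]],
  [[11.1, 10.9, -1.8], [0, 0, 0]],
  [[14.8, 14.5, -2.4], [0, 0, 0]],
  [[18.5, 18.1, -3], [0, 0, 0]],
])

```text
time_s: 3.08
tcp_pos: [0.5713, -0.0006, 0.317]
eef_rot: [-180.0, -0.0, -13.3]
contact_force: [0.5, 0.4, 0.6]
gripper_width: 0.0595
gripper_force: 0.0
```

```bash
python3 - <<'E'
from h import *
c=viewer.capture("wrist"); cv2.imwrite("pics/w1.png",c["image"])
T=np.array(c["camera_from_world"]); print(np.round(-T[:3,:3].T@T[:3,3],3)); print(np.round(T[:3,:3],2))
im=c["image"].astype(int)
b,g,rr=im[...,0],im[...,1],im[...,2]
def comps(m,zt,name,mn=300):
    n,L,st,ce=cv2.connectedComponentsWithStats(m.astype(np.uint8))
    for i in range(1,n):
        if st[i,4]<mn: continue
        cn=max(cv2.findContours((L==i).astype(np.uint8),0,1)[0],key=cv2.contourArea)
        box=cv2.boxPoints(cv2.minAreaRect(cn))
        W=px2w(c,box,zt)[:,:2]; e=np.linalg.norm(np.roll(W,-1,0)-W,axis=1)
        d=W[1]-W[0]
        print(name,st[i],"ctr",np.round(W.mean(0),4),"edges",np.round(e,4),"ang",round(np.degrees(np.arctan2(d[1],d[0]))%90,1))
comps((g>1.6*rr)&(g>1.6*b)&(g>50),.032,"green")
comps((rr>1.8*g)&(rr>1.8*b)&(rr>60),.032,"red")
for l,z in dict(fence_face=.012,stop_face=.012,offcut_a=.012,slab=.012,end_stop=.012).items():
    for d in pinpoint(l,"wrist")[:2]:
        q=d["location"]; print(l,round(d["score"],2),np.round(q),np.round(px2w(c,[[q[1],q[0]]],z)[0],4))
E
```

```text
[ 0.65  -0.018  0.476]
[[-0.23 -0.97 -0.  ]
 [ 0.93 -0.22 -0.29]
 [ 0.29 -0.07  0.96]]
green [ 343   88   88   81 4526] ctr [ 0.5914 -0.1067] edges [0.108  0.0854 0.1135 0.0866] ang 6.2
green [286 131  19  24 347] ctr [0.6029 0.0281] edges [0.0225 0.0323 0.0229 0.0324] ang 86.5
red [ 302   16   54   37 1011] ctr [ 0.7326 -0.0508] edges [0.0724 0.024  0.0733 0.0242] ang 8.5
red [ 196  113   45   74 1082] ctr [0.6189 0.1389] edges [0.0267 0.1101 0.0284 0.1112] ang 9.9
fence_face 0.88 [104. 299.] [0.6537 0.0103 0.012 ]
fence_face 0.51 [190. 314.] [0.5212 0.0197 0.012 ]
stop_face 0.94 [151. 232.] [0.6108 0.1278 0.012 ]
offcut_a 0.89 [140. 295.] [0.6042 0.0297 0.012 ]
offcut_a 0.86 [190. 312.] [0.5223 0.0232 0.012 ]
slab 0.95 [122. 386.] [ 0.5994 -0.109   0.012 ]
slab 0.71 [155. 229.] [0.606  0.1336 0.012 ]
end_stop 0.67 [130. 221.] [0.6446 0.1336 0.012 ]
end_stop 0.58 [238. 140.] [0.507  0.3263 0.012 ]
```

View pics/w1.png

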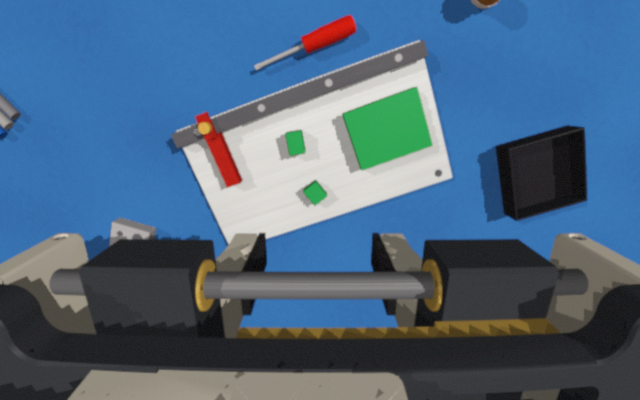

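The wrist picture shows the slab at (388,128), offcut a at (295,143), offcut b at (315,192), the stop at (220,150), and the fence running from (175,140) to (425,50). Next I'll fit box silhouettes to get the poses.

```bash
cat >> h.py <<'E'
from scipy.optimize import minimize
def green(im):
    im=im.astype(int); return (im[...,1]>1.5*im[...,2])&(im[...,1]>1.5*im[...,0])&(im[...,1]>40)
def boxfit(c,mask,p0,dims,z0=.012):
    """fit x,y,yaw(deg) of a box to a mask by silhouette IoU (supersampled)"""
    S=8; pts=np.array([[i*dims[0]/2,j*dims[1]/2,k*dims[2]] for i in(-1,1) for j in(-1,1) for k in(0,1)])
    h0=w2px(c,[[p0[0],p0[1],z0]])[0]; R=int(np.clip(90,10,200))
    x0,y0=(h0-R).astype(int).clip(0); sub=mask[y0:y0+2*R,x0:x0+2*R].astype(np.uint8)
    big=cv2.resize(sub,None,fx=S,fy=S,interpolation=cv2.INTER_NEAREST)>0
    def cost(p):
        a=np.radians(p[2]); Rz=np.array([[np.cos(a),-np.sin(a),0],[np.sin(a),np.cos(a),0],[0,0,1]])
        u=w2px(c,pts@Rz.T+[p[0]/100,p[1]/100,z0])
        h=cv2.convexHull(((u-[x0,y0]+.5)*S).astype(np.float32)).astype(np.int32)
        m=np.zeros(big.shape,np.uint8); cv2.fillConvexPoly(m,h,1); m=m>0
        return 1-(m&big).sum()/(m|big).sum()
    best=None
    for da in (-20,0,20):
        s=minimize(cost,[p0[0]*100,p0[1]*100,p0[2]+da],method="Nelder-Mead",options=dict(initial_simplex=np.array([p0[0]*100,p0[1]*100,p0[2]+da])+np.array([[0,0,0],[.4,0,0],[0,.4,0],[0,0,8]])))
        if best is None or s.fun<best.fun: best=s
    return np.r_[best.x[:2]/100,best.x[2],1-best.fun]
def comp(m,c,p,z=.025):
    n,L=cv2.connectedComponents(m.astype(np.uint8)); u=w2px(c,[[*p,z]])[0].astype(int)
    return L==L[u[1],u[0]]
def fenceline(c,x0=.655,y0=.012,yaw=9,zed=.012):
    """subpixel edge white->dark along fence foot; returns x,y on line and yaw of board"""
    a=np.radians(yaw); ex=np.array([np.cos(a),np.sin(a)]); ey=np.array([-np.sin(a),np.cos(a)])
    gim=cv2.cvtColor(c["image"],6).astype(np.float32); out=[]
    for t in np.arange(-.16,.17,.004):
        s=np.arange(-.02,.015,.0003); P=np.array([x0,y0])+ey*t+np.outer(s,ex)
        u=w2px(c,np.c_[P,np.full(len(s),zed)]).astype(np.float32)
        if u.min()<1 or u[:,0].max()>638 or u[:,1].max()>398: continue
        v=cv2.remap(gim,u[:,:1].copy(),u[:,1:].copy(),1).ravel()
        col=c["image"][int(u[10,1]),int(u[10,0])].astype(int)
        if v[:20].mean()<140 or abs(col.max()-col.min())>50: continue
        g=np.diff(cv2.GaussianBlur(v.reshape(-1,1),(1,15),3).ravel()); i=g.argmin(); out.append(P[i])
    out=np.array(out); l=cv2.fitLine((out*1000).astype(np.float32),cv2.DIST_HUBER,0,.01,.01).ravel()
    d=l[:2]*np.sign(l[1]); return l[2:]/1000,np.degrees(np.arctan2(-d[0],d[1])),len(out)
E
python3 - <<'E'
from h import *
c=viewer.capture("wrist"); m=green(c["image"])
print(fenceline(c))
for n,p,d in [("slab",(.5914,-.1067,5),(.088,.110,.02)),("a",(.603,.028,0),(.034,.024,.022)),("b",(.522,.021,30),(.030,.026,.018)),("b",(.522,.021,70),(.030,.026,.018))]:
    print(n,np.round(boxfit(c,comp(m,c,p[:2]),p,d),4))
for n in ("scene","side"):
    c=viewer.capture(n); m=green(c["image"])
    for nn,p,d in [("slab",(.5914,-.1067,5),(.088,.110,.02)),("a",(.603,.028,0),(.034,.024,.022)),("b",(.522,.021,30),(.030,.026,.018))]:
        try: print(n,nn,np.round(boxfit(c,comp(m,c,p[:2]),p,d),4))
        except Exception as e: print(n,nn,e)
E
```

```text
(array([ 0.65506923, -0.00096393], dtype=float32), np.float32(5.9420643), 75)
slab [ 0.5901 -0.1064  6.1474  0.9378]
a [ 0.6025  0.0286 -6.0525  0.811 ]
b [5.20300e-01 1.81000e-02 2.13385e+01 7.82200e-01]
b [5.20300e-01 1.81000e-02 2.13385e+01 7.82200e-01]
scene slab [ 0.5867 -0.1084  5.9742  0.9081]
scene a [  0.5999   0.0278 -17.3196   0.7415]
scene b [5.17900e-01 1.84000e-02 3.88673e+01 7.47400e-01]
side slab [ 0.5914 -0.1107  9.8274  0.8528]
side a [6.0690e-01 2.1200e-02 3.4422e+01 5.3740e-01]
side b [ 0.4568  0.211  -8.9326  0.0096]
```

Request:
move_arm([
  [[-2, 0, 5], [0, 0, -0.04]],
  [[-4.5, -0.2, 10.5], [0, 0, -0.09]],
  [[-6.9, -0.4, 16], [0, 0, -0.127]],
  [[-6.9, -0.4, 17.7], [0, 0, -0.127]],
  [[-6.9, -0.4, 17.7], [0, 0, -0.127]],
])

```text
time_s: 4.15
tcp_pos: [0.5033, 0.0212, 0.1388]
eef_rot: [179.9, 0.1, -5.9]
contact_force: [0.0, -0.1, 0.3]
gripper_width: 0.0601
gripper_force: 0.0
```

```bash
python3 - <<'E'
from h import *
s=r.get_state(); print(np.round(s["tcp_pos"],4),np.round(s["eef_rot"],2))
c=viewer.capture("wrist"); cv2.imwrite("pics/w2.png",c["image"]); m=green(c["image"])
print(fenceline(c,yaw=6),fenceline(c,yaw=9))
for n,p,d in [("slab",(.5914,-.1067,5),(.088,.110,.02)),("a",(.603,.028,-6),(.034,.024,.022)),("b",(.520,.018,30),(.030,.026,.018))]:
    print(n,np.round(boxfit(c,comp(m,c,p[:2]),p,d),4))
E
```

```text
[0.5033 0.0212 0.1388] [ 1.7994e+02  1.0000e-01 -5.9100e+00]
(array([0.64701074, 0.10044944], dtype=float32), np.float32(5.999997), 30) (array([0.64793557, 0.09200896], dtype=float32), np.float32(6.048785), 31)
slab [ 0.5902 -0.1068  6.9944  0.9596]
a [ 0.6022  0.0283 -3.3878  0.8904]
b [5.2030e-01 1.8400e-02 2.1141e+01 8.5470e-01]
```

View pics/w2.png

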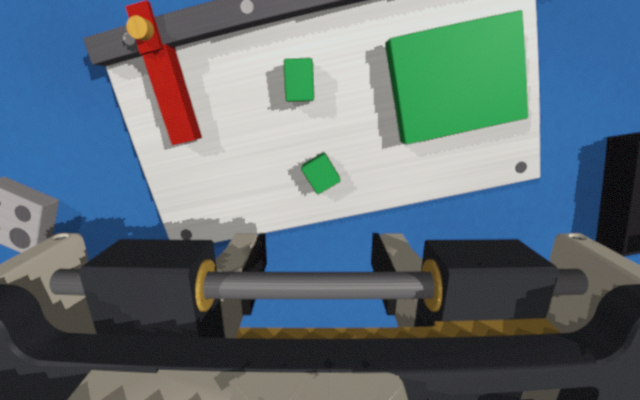

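Wrist close-up: offcut a at (299,80), offcut b at (321,173), stop at (172,90), slab at (458,78). The board yaw is about 6°. I'll grasp offcut a.

Request:
move_arm([
  [[5, -0.9, 2.5], [0, 0, -0.02]],
  [[9.8, -1.7, 5], [0, 0, -0.044]],
  [[9.8, -1.7, 8], [0, 0, -0.044]],
  [[9.8, -1.7, 11], [0, 0, -0.044]],
  [[9.8, -1.7, 12.3], [0, 0, -0.044]],
])

```text
time_s: 4.82
tcp_pos: [0.6039, 0.0275, 0.0161]
eef_rot: [180.0, 0.0, -3.5]
contact_force: [-0.4, 0.4, 0.1]
gripper_width: 0.0601
gripper_force: 0.0
```

Request:
move_arm([
  [[0, 0, 0], [0, 0, 0]],
  [[0, 0, 0], [0, 0, 0]],
  [[0, 0, 0], [0, 0, 0]],
  [[0, 0, 0], [0, 0, 0]],
], jaw=1.5, squeeze=15)

```text
time_s: 5.32
tcp_pos: [0.6039, 0.0275, 0.0175]
eef_rot: [-180.0, -0.1, -3.5]
contact_force: [0.3, -0.2, 1.2]
gripper_width: 0.0259
gripper_force: 0.0
```

Request:
move_arm([
  [[0, 0, 0], [0, 0, 0]],
  [[0, 0, 0], [0, 0, 0]],
])

```text
time_s: 5.58
tcp_pos: [0.6039, 0.0275, 0.0173]
eef_rot: [-180.0, -0.1, -3.5]
contact_force: [-1.2, 1.2, 6.3]
gripper_width: 0.024
gripper_force: 15.0
```

```bash
python3 - <<'E'
from h import *
s=r.get_state(); print(s["gripper_width"],s["gripper_force"])
for n in ("scene","side"):
    c=viewer.capture(n)
    for d in outline_of("tray",n)[:1]:
        cn=max(cv2.findContours(d["mask"].astype(np.uint8),0,1)[0],key=cv2.contourArea)
        p0=(.468,-.345,5)
        print(n,d["score"],np.round(boxfit(c,d["mask"],p0,(.12,.12,.035),0),4))
E
```

```text
0.023977247746747404 15.000552982091904
scene 0.86 [ 0.469  -0.3407  5.5443  0.3439]
side 0.79 [ 0.4685 -0.3378  3.3717  0.9737]
```

Request:
move_arm([
  [[0, 0, -5], [0, 0, 0]],
  [[-0.5, 3, -9.5], [0, 0, 0]],
  [[-2, 9, -10], [0, 0, 0]],
  [[-3.5, 15, -10], [0, 0, 0]],
  [[-5, 21, -10], [0, 0, 0]],
])

```text
time_s: 6.4
tcp_pos: [0.5401, -0.1807, 0.1169]
eef_rot: [-180.0, -0.0, -3.4]
contact_force: [1.0, -0.7, 0.3]
gripper_width: 0.0239
gripper_force: 15.0
```

Request:
move_arm([
  [[-1.5, 6, 0], [0, 0, 0]],
  [[-3, 12, 0], [0, 0, 0]],
  [[-4.2, 16.4, 0.5], [0, 0, 0]],
  [[-4.2, 16.4, 5], [0, 0, 0]],
  [[-4.2, 16.4, 9.2], [0, 0, 0]],
])

```text
time_s: 7.02
tcp_pos: [0.4885, -0.3413, 0.0237]
eef_rot: [180.0, -0.1, -3.6]
contact_force: [0.4, 0.1, 0.2]
gripper_width: 0.0236
gripper_force: 15.0
```

Request:
move_arm([
  [[0, 0, 0], [0, 0, 0]],
  [[0, 0, 0], [0, 0, 0]],
  [[0, 0, 0], [0, 0, 0]],
  [[0, 0, -4], [0, 0, 0]],
  [[0, 0, -9], [0, 0, 0]],
], jaw=4.2)

```text
time_s: 7.65
tcp_pos: [0.4888, -0.3401, 0.1164]
eef_rot: [180.0, 0.0, -3.5]
contact_force: [1.9, -0.9, -0.5]
gripper_width: 0.0422
gripper_force: 0.0
```

Request:
move_arm([
  [[0.2, -6, 0], [0, 0, 0]],
  [[0.4, -12, 0], [0, 0, 0]],
  [[0.6, -18, 0], [0, 0, -0.14]],
  [[0.8, -24, 0], [0, 0, -0.28]],
  [[1, -30, 0], [0, 0, -0.428]],
], jaw=6)

```text
time_s: 8.28
tcp_pos: [0.5179, -0.0392, 0.1166]
eef_rot: [180.0, -0.2, 21.3]
contact_force: [1.1, -0.3, 0.0]
gripper_width: 0.0601
gripper_force: 0.0
```

```bash
python3 - <<'E'
from h import *
s=r.get_state(); print(np.round(s["tcp_pos"],4),np.round(s["eef_rot"],2))
c=viewer.capture("wrist"); m=green(c["image"])
for p0 in (20,60): 
  for d in [(.030,.026,.018)]:
    try: print(np.round(boxfit(c,comp(m,c,(.520,.018)),(.52,.018,p0),d),4))
    except Exception as e: print(e)
c=viewer.capture("side"); m=green(c["image"])
print(np.round(boxfit(c,comp(m,c,(.520,.018)),(.52,.018,20),d),4), [ (o["score"],np.round(px2w(c,[o["location"][::-1]],.008)[0],3)) for o in pinpoint("offcut_a","side")])
E
```

```text
[ 0.5179 -0.0392  0.1166] [179.97  -0.2   21.34]
[5.20100e-01 1.82000e-02 2.11661e+01 8.40000e-01]
[5.20100e-01 1.82000e-02 2.11661e+01 8.40000e-01]
[ 3.72400e-01  1.52100e-01 -2.09295e+01  9.30000e-03] [(0.71, array([ 0.481, -0.323,  0.008])), (0.66, array([0.518, 0.016, 0.008]))]
```

Request:
move_arm([
  [[1.2, -2.7, 0], [0, 0, 0]],
  [[2.25, -5.3, 1], [0, 0, 0]],
  [[2.25, -5.3, 5], [0, 0, 0]],
  [[2.25, -5.3, 8.5], [0, 0, 0]],
  [[2.25, -5.3, 10.1], [0, 0, 0]],
])

```text
time_s: 9.05
tcp_pos: [0.5186, 0.015, 0.0127]
eef_rot: [-180.0, 0.1, 20.9]
contact_force: [0.4, -0.6, 0.6]
gripper_width: 0.0598
gripper_force: 0.0
```

Request:
move_arm([
  [[0, 0, 0], [0, 0, 0]],
  [[0, 0, 0], [0, 0, 0]],
  [[0, 0, 0], [0, 0, 0]],
  [[0, 0, 0], [0, 0, 0]],
  [[0, 0, 0], [0, 0, 0]],
], jaw=1.5)

```text
time_s: 9.68
tcp_pos: [0.5194, 0.016, 0.014]
eef_rot: [180.0, -0.0, 21.0]
contact_force: [-0.2, -1.3, 3.8]
gripper_width: 0.0261
gripper_force: 14.6
```

Request:
move_arm([
  [[0, 0, -5], [0, 0, 0]],
  [[-1, 1.5, -9.5], [0, 0, 0]],
  [[-4, 6, -10], [0, 0, 0]],
  [[-7.3, 11, -10], [0, 0, 0]],
  [[-10.6, 16, -10], [0, 0, 0]],
])

```text
time_s: 10.3
tcp_pos: [0.4773, -0.1727, 0.114]
eef_rot: [180.0, -0.1, 21.1]
contact_force: [1.5, -0.0, 0.2]
gripper_width: 0.0262
gripper_force: 14.6
```

Request:
move_arm([
  [[-3.3, 5.1, 0], [0, 0, 0.1]],
  [[-6.6, 10.2, 0], [0, 0, 0.2]],
  [[-9.9, 15.3, 0], [0, 0, 0.297]],
  [[-9.9, 15.3, 4.5], [0, 0, 0.297]],
  [[-9.9, 15.3, 9], [0, 0, 0.297]],
])

```text
time_s: 10.92
tcp_pos: [0.4399, -0.3509, 0.0228]
eef_rot: [180.0, -0.1, 3.9]
contact_force: [0.6, 1.1, -0.4]
gripper_width: 0.0262
gripper_force: 14.6
```

Request:
move_arm([
  [[0, 0, 0], [0, 0, 0]],
  [[0, 0, 0], [0, 0, 0]],
  [[0, 0, 0], [0, 0, 0]],
  [[0, 0, -4], [0, 0, 0]],
  [[0, 0, -9], [0, 0, 0]],
], jaw=4.2)

```text
time_s: 11.55
tcp_pos: [0.4402, -0.3494, 0.1155]
eef_rot: [180.0, -0.0, 4.1]
contact_force: [1.4, -1.5, 0.8]
gripper_width: 0.042
gripper_force: 0.0
```

```bash
python3 - <<'E'
from h import *
c=viewer.capture("side")
print([ (o["score"],np.round(px2w(c,[o["location"][::-1]],.008)[0],3)) for o in pinpoint("offcut_a","side")])
cv2.imwrite("pics/s3.png",cv2.resize(c["image"][100:300,220:500],None,fx=2.5,fy=2.5))
E
```

```text
[(0.73, array([ 0.432, -0.344,  0.008])), (0.58, array([ 0.48 , -0.34 ,  0.008]))]
```

View pics/s3.png

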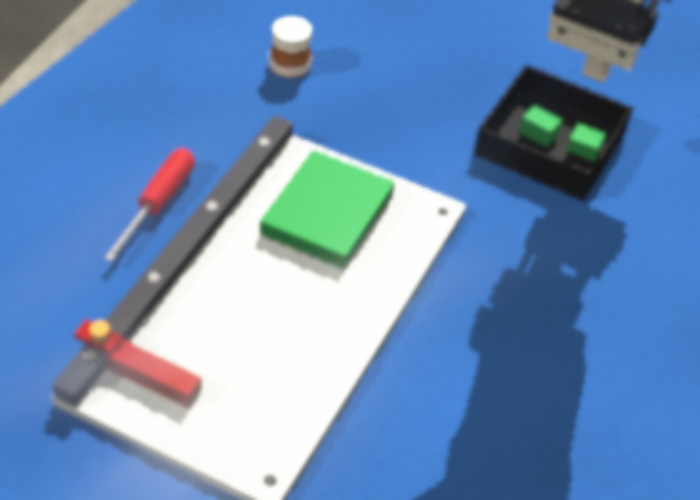

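Both offcuts lie in the tray, at (540,125) and (587,142) in the crop, and the slab hasn't moved. Next I'll shut the fingers and come down beside the slab's -x side to push it to the fence.

Request:
move_arm([
  [[1.8, -5, 0], [0, 0, -0.033]],
  [[3.8, -11, 0], [0, 0, -0.033]],
  [[5.8, -17, 0], [0, 0, -0.033]],
  [[8.2, -22.9, 0], [0, 0, -0.033]],
  [[8.2, -22.9, 5], [0, 0, -0.033]],
], jaw=0)

```text
time_s: 12.28
tcp_pos: [0.5119, -0.1113, 0.0682]
eef_rot: [180.0, -0.7, 6.3]
contact_force: [1.0, -0.7, -0.3]
gripper_width: 0.0013
gripper_force: 0.0
```

Request:
move_arm([
  [[0, 0, 3], [0, 0, 0]],
  [[0, 0, 4.8], [0, 0, 0]],
  [[0, 0, 4.8], [0, 0, 0]],
  [[0, 0, 4.8], [0, 0, 0]],
])

```text
time_s: 12.78
tcp_pos: [0.5069, -0.1154, 0.017]
eef_rot: [180.0, -0.1, 5.9]
contact_force: [-0.1, -0.6, -0.3]
gripper_width: 0.0003
gripper_force: 0.0
```

```bash
python3 - <<'E'
from h import *
s=r.get_state(); print(np.round(s["tcp_pos"],4),np.round(s["eef_rot"],2),np.round(s["contact_force"],1))
c=viewer.capture("wrist"); m=green(c["image"]); cv2.imwrite("pics/w4.png",c["image"])
p=boxfit(c,comp(m,c,(.592,-.105)),(.59,-.1066,6),(.088,.110,.02)); print("slab",np.round(p,4))
print(fenceline(c,yaw=6))
E
```

```text
[ 0.5069 -0.1154  0.017 ] [ 1.80e+02 -1.30e-01  5.94e+00] [-0.1 -0.6 -0.3]
slab [ 0.5878 -0.114   6.7407  1.    ]Traceback (most recent call last):
  File "<stdin>", line 5, in <module>
  File "h.py", line 50, in fenceline
    out=np.array(out); l=cv2.fitLine((out*1000).astype(np.float32),cv2.DIST_HUBER,0,.01,.01).ravel()
                         ~~~~~~~~~~~^^^^^^^^^^^^^^^^^^^^^^^^^^^^^^^^^^^^^^^^^^^^^^^^^^^^^^^^
cv2.error: OpenCV(4.12.0) /io/opencv/modules/imgproc/src/linefit.cpp:618: error: (-215:Assertion failed) npoints2 >= 0 || npoints3 >= 0 in function 'fitLine'
```

View pics/w4.png

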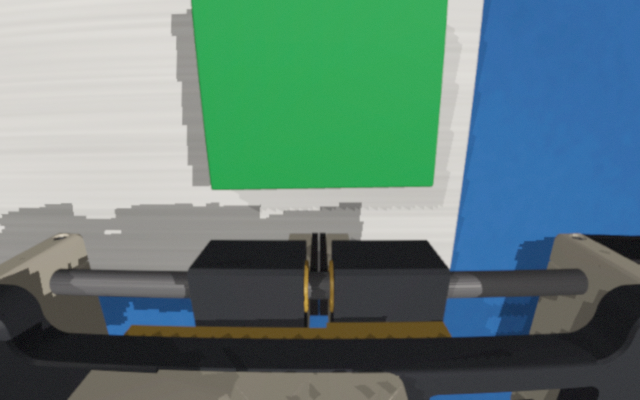

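Wrist picture: the slab's near edge runs along row 188, from column 212 to 434, with the fingers centred at column 318. The board's -y edge runs from (485,0) to (455,262). I'll compute the angles from these edges.

```bash
python3 - <<'E'
from h import *
def ang(c,a,b,z):
    P=px2w(c,[a,b],z); d=P[1]-P[0]; return np.round(P[:,:2],4).tolist(),round(np.degrees(np.arctan2(d[1],d[0])),2)
c=viewer.capture("wrist")
print("board -y edge",ang(c,(455,262),(484,5),.012))
print("slab -x edge",ang(c,(434,187),(212,189),.032),"-y",ang(c,(434,187),(447,0),.032),"+y",ang(c,(212,189),(193,0),.032))
# whole-board fits in scene view by line detection of the fence's foot and board's -x edge
for n in("scene","side"):
    c=viewer.capture(n); print(n)
    for y in (0,6,9):
        for x0 in (.655,):
            try: print(fenceline(c,yaw=y))
            except Exception as e: print("x")
E
```

```text
board -y edge ([[0.5038, -0.1985], [0.6423, -0.1816]], np.float64(6.96))
slab -x edge ([[0.5536, -0.1668], [0.5412, -0.0583]], np.float64(96.51)) -y ([[0.5536, -0.1668], [0.6352, -0.156]], np.float64(7.55)) +y ([[0.5412, -0.0583], [0.624, -0.0488]], np.float64(6.53))
scene
(array([ 0.65020996, -0.0088    ], dtype=float32), np.float32(6.016288), 68)
(array([ 0.6496133 , -0.00366646], dtype=float32), np.float32(6.065492), 75)
(array([0.64193654, 0.06865393], dtype=float32), np.float32(6.077623), 75)
side
(array([0.6531602 , 0.02774125], dtype=float32), np.float32(6.0930724), 62)
(array([0.65603566, 0.00102008], dtype=float32), np.float32(6.092847), 75)
(array([0.65602106, 0.00133272], dtype=float32), np.float32(6.1050043), 75)
```

Request:
move_arm([
  [[1, 0, 0], [0, 0, 0]],
  [[2, 0, 0], [0, 0, 0]],
  [[2.5, 0, 0], [0, 0, 0]],
  [[3, 0, 0], [0, 0, 0]],
  [[3.4, 0, 0], [0, 0, 0]],
])

```text
time_s: 13.6
tcp_pos: [0.539, -0.1121, 0.0152]
eef_rot: [-180.0, 0.1, 5.9]
contact_force: [-2.4, 0.5, 0.7]
gripper_width: 0.0002
gripper_force: 1.2
```

Request:
move_arm([
  [[0.3, 0, 0], [0, 0, 0]],
  [[0.6, 0, 0], [0, 0, 0]],
  [[0.9, 0, 0], [0, 0, 0]],
  [[1.2, 0, 0], [0, 0, 0]],
  [[1.5, 0, 0], [0, 0, 0]],
])

```text
time_s: 14.22
tcp_pos: [0.5548, -0.1104, 0.0156]
eef_rot: [-180.0, -0.0, 5.9]
contact_force: [-1.1, -0.5, -0.1]
gripper_width: 0.0004
gripper_force: 0.5
```

```bash
python3 - <<'E'
from h import *
c=viewer.capture("wrist"); cv2.imwrite("pics/w5.png",c["image"]); m=green(c["image"])
s=r.get_state(); print(np.round(s["tcp_pos"],4),np.round(s["contact_force"],1))
T=np.array([.01*0,0,0]); ok=np.argwhere(m)
print("near edge", [ (col,int(np.where(m[:,col])[0].max())) for col in (230,270,380,420) if m[:,col].any()])
E
```

```text
[ 0.5553 -0.1104  0.0156] [-0.5 -0.2 -0.7]
near edge [(230, 240), (270, 240), (380, 240), (420, 240)]
```

Request:
move_arm([
  [[0.2, 0, 0], [0, 0, 0]],
  [[0.4, 0, 0], [0, 0, 0]],
  [[0.6, 0, 0], [0, 0, 0]],
  [[0.7, 0, 0], [0, 0, 0]],
  [[0.8, 0, 0], [0, 0, 0]],
])

```text
time_s: 14.9
tcp_pos: [0.5623, -0.1097, 0.0156]
eef_rot: [180.0, 0.0, 5.9]
contact_force: [-3.4, -0.9, 2.2]
gripper_width: 0.0001
gripper_force: 1.4
```

Request:
move_arm([
  [[0.05, 0, 0], [0, 0, 0]],
  [[0.1, 0, 0], [0, 0, 0]],
  [[0.15, 0, 0], [0, 0, 0]],
  [[0.2, 0, 0], [0, 0, 0]],
])

```text
time_s: 15.4
tcp_pos: [0.5646, -0.1094, 0.0156]
eef_rot: [180.0, -0.0, 5.9]
contact_force: [-3.8, -0.2, 2.2]
gripper_width: 0.0002
gripper_force: 1.5
```

Request:
move_arm([
  [[0.05, 0, 0], [0, 0, 0]],
  [[0.1, 0, 0], [0, 0, 0]],
  [[0.15, 0, 0], [0, 0, 0]],
  [[0.2, 0, 0], [0, 0, 0]],
])

```text
time_s: 15.9
tcp_pos: [0.5666, -0.1093, 0.0156]
eef_rot: [180.0, 0.0, 5.9]
contact_force: [-3.1, -0.6, 2.9]
gripper_width: 0.0008
gripper_force: 1.8
```

Request:
move_arm([
  [[0.03, 0, 0], [0, 0, 0]],
  [[0.06, 0, 0], [0, 0, 0]],
  [[0.1, 0, 0], [0, 0, 0]],
])

```text
time_s: 16.27
tcp_pos: [0.5676, -0.1091, 0.0156]
eef_rot: [180.0, -0.0, 5.9]
contact_force: [-3.1, -0.4, 2.3]
gripper_width: 0.0003
gripper_force: 1.8
```

Request:
move_arm([
  [[0.05, 0, 0], [0, 0, 0]],
  [[0.1, 0, 0], [0, 0, 0]],
  [[0.13, 0, 0], [0, 0, 0]],
])

```text
time_s: 16.65
tcp_pos: [0.5684, -0.1091, 0.0155]
eef_rot: [-180.0, 0.1, 5.9]
contact_force: [-5.0, -0.7, 3.9]
gripper_width: 0.0003
gripper_force: 2.8
```

```bash
python3 - <<'E'
from h import *
c=viewer.capture("scene"); cv2.imwrite("pics/s5.png",cv2.resize(c["image"][110:280,230:430],None,fx=4,fy=3.5,interpolation=cv2.INTER_CUBIC)); m=green(c["image"])
p=boxfit(c,comp(m,c,(.62,-.105)),(.615,-.105,6),(.088,.110,.02)); print("slab scene",np.round(p,4))
f,y,_=fenceline(c,yaw=6); n=np.array([np.cos(np.radians(y)),np.sin(np.radians(y))]); print("gap",(f-p[:2])@n-.044)
c=viewer.capture("wrist"); cv2.imwrite("pics/w5.png",c["image"]); print(np.round(r.get_state()["contact_force"],1))
E
```

```text
slab scene [ 0.6186 -0.1055  5.4612  0.8739]
gap -0.0023243789117931082
[-4.7  0.4  4. ]
```

View pics/s5.png

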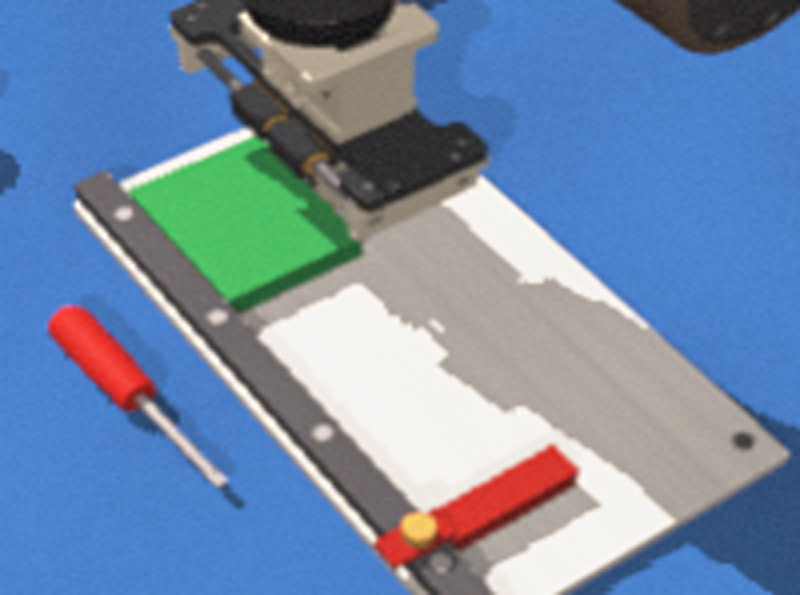

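In the crop the slab's long side lies along the fence, from (135,190) to (235,305), well clear of the stop. The force is rising, so I'll press a bit more to seat it.

Request:
move_arm([
  [[0.04, 0, 0], [0, 0, 0]],
  [[0.08, 0, 0], [0, 0, 0]],
  [[0.08, 0, 0], [0, 0, 0]],
])

```text
time_s: 17.12
tcp_pos: [0.5684, -0.1091, 0.0154]
eef_rot: [-180.0, 0.1, 5.9]
contact_force: [-7.9, 0.2, 6.7]
gripper_width: 0.0005
gripper_force: 3.6
```

Request:
move_arm([
  [[0.04, 0, 0], [0, 0, 0]],
  [[0.08, 0, 0], [0, 0, 0]],
  [[0.08, 0, 0], [0, 0, 0]],
])

```text
time_s: 17.5
tcp_pos: [0.5684, -0.1091, 0.0153]
eef_rot: [-180.0, 0.2, 5.9]
contact_force: [-9.9, -0.8, 8.1]
gripper_width: 0.0003
gripper_force: 4.7
```

The TCP has stopped while the force climbs, so the slab is seated on the fence. I'll retreat and go round to the slab's -y side.

Request:
move_arm([
  [[-2, 0, 0], [0, 0, 0]],
  [[-3, 0, -4], [0, 0, 0]],
  [[-3, 0, -8], [0, 0, 0]],
  [[0, 4, -8], [0, 0, 0]],
  [[4.2, 8.2, -8], [0, 0, 0]],
])

```text
time_s: 18.12
tcp_pos: [0.6233, -0.1864, 0.0976]
eef_rot: [180.0, -0.3, 6.0]
contact_force: [0.8, 0.7, 0.9]
gripper_width: 0.0004
gripper_force: 0.0
```

```bash
python3 - <<'E'
from h import *
s=r.get_state(); print(np.round(s["joints"],1),np.round(s["tcp_pos"],4),np.round(s["eef_rot"],2))
for n in ("scene","side"):
    c=viewer.capture(n); m=green(c["image"])
    p=boxfit(c,comp(m,c,(.62,-.105)),(.62,-.105,6),(.088,.110,.02)); 
    f,y,_=fenceline(c,yaw=6); N=np.array([np.cos(np.radians(y)),np.sin(np.radians(y))]); print(n,np.round(p,4),"gap",round((f-p[:2])@N-.044,4))
    cv2.imwrite(f"pics/{n}6.png",cv2.resize(c["image"][110:290,230:430],None,fx=4,fy=3.3,interpolation=cv2.INTER_CUBIC))
E
```

```text
[  0.5  24.  -12.    0.  -53.7  95.5] [ 0.6233 -0.1864  0.0976] [179.97  -0.3    6.02]
scene [ 0.6204 -0.1059  3.6187  0.8709] gap -0.0044
side [ 0.6259 -0.1069  8.4675  0.9019] gap -0.0033
```

View pics/side6.png

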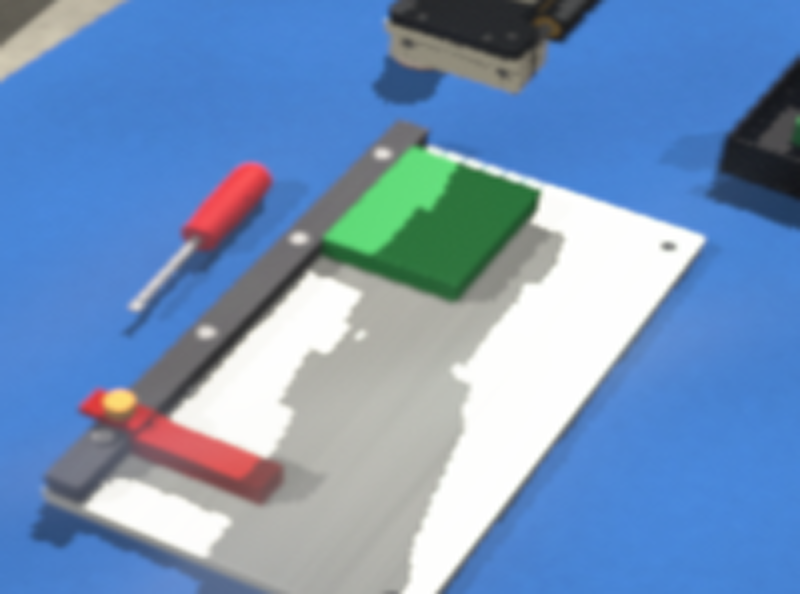

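The side view shows the slab lying on the fence from (325,240) to (410,150), square and clear of the stop. Next I'll turn the tool a quarter turn so its wide face pushes along the fence.

Request:
move_arm([
  [[0, 0, 0], [0, 0, 0.18]],
  [[0, 0, 0], [0, 0, 0.36]],
  [[0, 0, 0], [0, 0, 0.54]],
  [[0, 0, 0], [0, 0, 0.72]],
  [[0, 0, 0], [0, 0, 0.9]],
])

```text
time_s: 18.85
tcp_pos: [0.6218, -0.1859, 0.0956]
eef_rot: [-179.9, -0.1, -46.0]
contact_force: [0.4, 0.2, -0.5]
gripper_width: 0.0002
gripper_force: 0.0
```

Request:
move_arm([
  [[0, 0, 0], [0, 0, 0.18]],
  [[0, 0, 0], [0, 0, 0.36]],
  [[0, 0, 0], [0, 0, 0.54]],
  [[0, 0, 0], [0, 0, 0.671]],
  [[0, 0, 0], [0, 0, 0.671]],
])

```text
time_s: 19.48
tcp_pos: [0.6215, -0.1859, 0.0956]
eef_rot: [-179.9, -0.0, -84.0]
contact_force: [0.2, 0.6, 0.3]
gripper_width: 0.0002
gripper_force: 0.0
```

Request:
move_arm([
  [[0, 0, 4], [0, 0, 0]],
  [[0, 0, 7.5], [0, 0, 0]],
  [[0, 0, 7.9], [0, 0, 0]],
  [[0, 0, 7.9], [0, 0, 0]],
])

```text
time_s: 19.98
tcp_pos: [0.6214, -0.1862, 0.0172]
eef_rot: [-180.0, -0.0, -84.0]
contact_force: [0.5, 0.9, 0.4]
gripper_width: 0.0005
gripper_force: 0.0
```

Request:
move_arm([
  [[-0.4, 0, 0], [0, 0, 0]],
  [[-0.8, 0, 0], [0, 0, 0]],
  [[-1.1, 0, 0], [0, 0, 0]],
  [[-1.4, 0, 0], [0, 0, 0]],
  [[-1.8, 0, 0], [0, 0, 0]],
])

```text
time_s: 20.6
tcp_pos: [0.619, -0.1684, 0.0169]
eef_rot: [-180.0, -0.0, -84.1]
contact_force: [-0.7, -3.8, 1.7]
gripper_width: 0.0004
gripper_force: 1.6
```

Request:
move_arm([
  [[-0.5, -0.02, 0], [0, 0, 0]],
  [[-1, -0.04, 0], [0, 0, 0]],
  [[-1.5, -0.06, 0], [0, 0, 0]],
  [[-2, -0.08, 0], [0, 0, 0]],
  [[-2.5, -0.1, 0], [0, 0, 0]],
])

```text
time_s: 21.22
tcp_pos: [0.6167, -0.1438, 0.0169]
eef_rot: [179.9, -0.0, -84.1]
contact_force: [-2.0, -8.0, 5.2]
gripper_width: 0.0009
gripper_force: 3.5
```

```bash
python3 - <<'E'
from h import *
c=viewer.capture("side"); m=green(c["image"])
p=boxfit(c,comp(m,c,(.615,-.07)),(.617,-.075,6),(.088,.110,.02)); 
f,y,_=fenceline(c,yaw=6); N=np.array([np.cos(np.radians(y)),np.sin(np.radians(y))]); print(np.round(p,4),"gap",round((f-p[:2])@N-.044,4))
cv2.imwrite("pics/side7.png",cv2.resize(c["image"][110:290,230:430],None,fx=4,fy=3.3,interpolation=cv2.INTER_CUBIC))
E
```

```text
[ 0.6229 -0.079   7.2921  0.9076] gap -0.0034
```

View pics/side7.png

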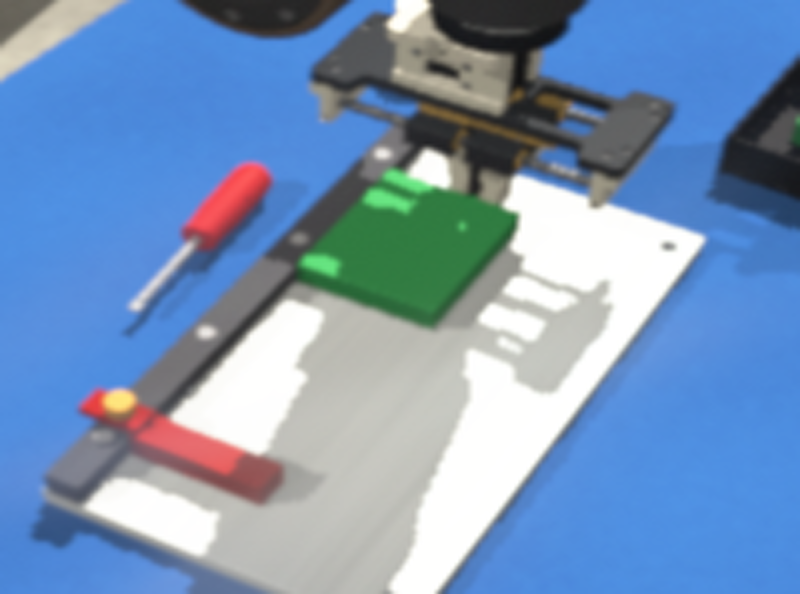

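The slab stays on the fence, with its +y end now at (300,265)-(430,325) and the stop still far off. I'll carry on without the sideways drift.

Request:
move_arm([
  [[-0.8, 0, 0], [0, 0, 0]],
  [[-1.6, 0, 0], [0, 0, 0]],
  [[-2.4, 0, 0], [0, 0, 0]],
  [[-3.2, 0, 0], [0, 0, 0]],
  [[-4, 0, 0], [0, 0, 0]],
])

```text
time_s: 21.9
tcp_pos: [0.6125, -0.1038, 0.0167]
eef_rot: [179.9, -0.0, -84.1]
contact_force: [-2.5, -6.5, 4.6]
gripper_width: 0.0006
gripper_force: 3.2
```

Request:
move_arm([
  [[-0.8, 0, 0], [0, 0, 0]],
  [[-1.6, 0, 0], [0, 0, 0]],
  [[-2.4, 0, 0], [0, 0, 0]],
  [[-3.2, 0, 0], [0, 0, 0]],
  [[-4, 0, 0], [0, 0, 0]],
])

```text
time_s: 22.52
tcp_pos: [0.6083, -0.064, 0.0167]
eef_rot: [179.9, -0.0, -84.1]
contact_force: [-1.7, -6.1, 4.6]
gripper_width: 0.0004
gripper_force: 3.3
```

```bash
python3 - <<'E'
from h import *
s=r.get_state(); print(np.round(s["tcp_pos"],4),np.round(s["contact_force"],1))
a=np.radians(6.03); ex=np.array([np.cos(a),np.sin(a)]); ey=np.array([-ex[1],ex[0]])
for n in ("side","scene"):
    c=viewer.capture(n); m=green(c["image"]); g=np.array([.6229,-.079])+ey*.08
    p=boxfit(c,comp(m,c,g),(*g,6),(.088,.110,.02)); 
    f,y,_=fenceline(c,yaw=6); print(n,np.round(p,4),"gap",round((f-p[:2])@ex-.044,4))
    for o in pinpoint("stop_face",n)[:1]:
        q=px2w(c,[o["location"][::-1]],.012)[0,:2]; print("stop",o["score"],np.round(q,4),"gap y",round((q-p[:2])@ey-.055,4),"from tcp",round((q-s["tcp_pos"][:2])@ey-.1204,4))
E
```

```text
[ 0.6083 -0.064   0.0167] [-1.7 -6.1  4.6]
side [ 6.1590e-01 -7.0000e-04  8.2801e+00  8.1690e-01] gap -0.0041
stop 0.57 [0.6125 0.1287] gap y 0.0741 from tcp 0.0708
scene [6.0620e-01 2.6000e-03 5.6042e+00 8.7850e-01] gap -0.0015
stop 0.57 [0.6587 0.0202] gap y -0.043 from tcp -0.042
```

Request:
move_arm([
  [[-0.8, 0, 0], [0, 0, 0]],
  [[-1.6, 0, 0], [0, 0, 0]],
  [[-2.4, 0, 0], [0, 0, 0]],
  [[-3.2, 0, 0], [0, 0, 0]],
  [[-4, 0, 0], [0, 0, 0]],
])

```text
time_s: 23.35
tcp_pos: [0.6047, -0.0232, 0.0165]
eef_rot: [180.0, 0.0, -84.1]
contact_force: [-0.5, -0.7, -1.0]
gripper_width: 0.0007
gripper_force: 0.5
```

Request:
move_arm([
  [[-0.3, 0, 0], [0, 0, 0]],
  [[-0.6, 0, 0], [0, 0, 0]],
  [[-0.8, 0, 0], [0, 0, 0]],
  [[-1, 0, 0], [0, 0, 0]],
  [[-1.2, 0, 0], [0, 0, 0]],
])

```text
time_s: 23.98
tcp_pos: [0.6036, -0.012, 0.0166]
eef_rot: [180.0, -0.0, -84.1]
contact_force: [0.3, -1.6, -0.5]
gripper_width: 0.0004
gripper_force: 0.6
```

```bash
python3 - <<'E'
from h import *
s=r.get_state(); print(np.round(s["tcp_pos"],4),np.round(s["contact_force"],1))
a=np.radians(6.03); ex=np.array([np.cos(a),np.sin(a)]); ey=np.array([-ex[1],ex[0]])
for n in ("side","scene"):
    c=viewer.capture(n); cv2.imwrite(f"pics/{n}8.png",cv2.resize(c["image"][180:280,230:390],None,fx=5,fy=5,interpolation=cv2.INTER_CUBIC))
    for o in pinpoint("stop_face",n)[:2]:
        q=px2w(c,[o["location"][::-1]],.012)[0,:2]; print("stop",o["score"],np.round(q,4),"from tcp",round((q-s["tcp_pos"][:2])@ey-.1204,4))
E
```

```text
[ 0.6036 -0.012   0.0166] [ 0.3 -1.6 -0.5]
stop 0.71 [0.6087 0.1373] from tcp 0.0275
stop 0.73 [0.6086 0.134 ] from tcp 0.0242
stop 0.35 [0.6534 0.0174] from tcp -0.0965
```

Request:
move_arm([
  [[-0.2, 0, 0], [0, 0, 0]],
  [[-0.4, 0, 0], [0, 0, 0]],
  [[-0.6, 0, 0], [0, 0, 0]],
  [[-0.8, 0, 0], [0, 0, 0]],
  [[-0.9, 0, 0], [0, 0, 0]],
])

```text
time_s: 24.8
tcp_pos: [0.6028, -0.0029, 0.0167]
eef_rot: [-180.0, -0.0, -84.1]
contact_force: [-0.1, -3.5, 2.1]
gripper_width: 0.0003
gripper_force: 1.7
```

Request:
move_arm([
  [[-0.1, 0, 0], [0, 0, 0]],
  [[-0.2, 0, 0], [0, 0, 0]],
  [[-0.3, 0, 0], [0, 0, 0]],
  [[-0.4, 0, 0], [0, 0, 0]],
])

```text
time_s: 25.3
tcp_pos: [0.6024, 0.001, 0.0167]
eef_rot: [-180.0, -0.0, -84.1]
contact_force: [-0.2, -4.3, 3.7]
gripper_width: 0.0002
gripper_force: 2.2
```

Request:
move_arm([
  [[-0.1, 0, 0], [0, 0, 0]],
  [[-0.2, 0, 0], [0, 0, 0]],
  [[-0.3, 0, 0], [0, 0, 0]],
])

```text
time_s: 25.68
tcp_pos: [0.6021, 0.0041, 0.0165]
eef_rot: [-180.0, 0.0, -84.1]
contact_force: [-0.4, -4.0, 2.4]
gripper_width: 0.0002
gripper_force: 2.0
```

```bash
python3 - <<'E'
from h import *
s=r.get_state(); print(np.round(s["tcp_pos"],4),np.round(s["contact_force"],1))
c=viewer.capture("side"); d=c["image"][180:280,230:390]; e=viewer.capture("scene")["image"][200:300,270:430]
cv2.imwrite("pics/both8.png",cv2.resize(np.vstack([d,e]),None,fx=3,fy=3,interpolation=cv2.INTER_CUBIC))
E
```

```text
[0.6021 0.0041 0.0165] [-0.4 -4.   2.4]
```

View pics/both8.png

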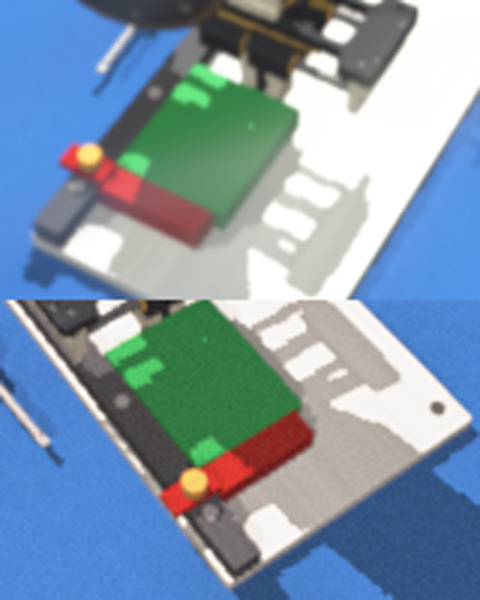

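In both crops the slab's front edge is nearly at the stop, at about (215,225) in the side view and (250,445) in the scene view. It's flush on the fence. I'll creep forward and feel for contact.

Request:
move_arm([
  [[-0.05, 0, 0], [0, 0, 0]],
  [[-0.1, 0, 0], [0, 0, 0]],
  [[-0.15, 0, 0], [0, 0, 0]],
])

```text
time_s: 26.15
tcp_pos: [0.6019, 0.0054, 0.0165]
eef_rot: [180.0, -0.0, -84.1]
contact_force: [0.7, -6.1, 2.1]
gripper_width: 0.0001
gripper_force: 3.2
```

Request:
move_arm([
  [[-0.05, 0, 0], [0, 0, 0]],
  [[-0.1, 0, 0], [0, 0, 0]],
])

```text
time_s: 26.4
tcp_pos: [0.6019, 0.0055, 0.0165]
eef_rot: [180.0, -0.1, -84.1]
contact_force: [2.8, -11.9, 0.6]
gripper_width: 0.0006
gripper_force: 5.8
```

Request:
move_arm([
  [[0, -0.05, 0], [0, 0, 0]],
  [[0, -0.1, 0], [0, 0, 0]],
  [[0, -0.1, 0], [0, 0, 0]],
])

```text
time_s: 26.78
tcp_pos: [0.6019, 0.0055, 0.0165]
eef_rot: [179.9, -0.1, -84.1]
contact_force: [-1.5, -8.2, 4.9]
gripper_width: 0.0005
gripper_force: 4.2
```

Contact felt: the TCP stands still while the force rises to about 9-12 N, below the slip force. I'll retreat and turn back for a check from above.

Request:
move_arm([
  [[1, 0.05, 0], [0, 0, 0]],
  [[3, 0.1, -2], [0, 0, 0]],
  [[3, 0, -8], [0, 0, 0]],
  [[3, 0, -14], [0, 0, -0.18]],
  [[3, 0, -18], [0, 0, -0.36]],
])

```text
time_s: 27.4
tcp_pos: [0.6067, -0.023, 0.1996]
eef_rot: [-179.8, -0.0, -63.1]
contact_force: [1.0, -0.3, -0.1]
gripper_width: 0.0005
gripper_force: 0.0
```

Request:
move_arm([
  [[0, 0, 0], [0, 0, -0.18]],
  [[0, 0, 0], [0, 0, -0.36]],
  [[0, 0, 0], [0, 0, -0.54]],
  [[0, 0, 0], [0, 0, -0.72]],
  [[0, 0, 0], [0, 0, -0.9]],
])

```text
time_s: 28.02
tcp_pos: [0.6059, -0.0229, 0.1961]
eef_rot: [-179.9, 0.0, -11.6]
contact_force: [0.2, -0.4, -0.8]
gripper_width: 0.0003
gripper_force: 0.0
```

Request:
move_arm([
  [[-4, -2.2, 0.5], [0, 0, -0.16]],
  [[-8, -4.5, 1], [0, 0, -0.311]],
  [[-11.6, -6.7, 2], [0, 0, -0.311]],
  [[-11.6, -6.7, 2], [0, 0, -0.311]],
  [[-11.6, -6.7, 2], [0, 0, -0.311]],
])

```text
time_s: 28.65
tcp_pos: [0.5065, 0.0666, 0.1768]
eef_rot: [-180.0, -0.0, 6.0]
contact_force: [-0.2, -0.3, 0.4]
gripper_width: 0.0006
gripper_force: 0.0
```

```bash
cat > chk.py <<'E'
from h import *
s=r.get_state(); print(round(s["time_s"],2),np.round(s["tcp_pos"],4),np.round(s["eef_rot"],1),np.round(s["contact_force"],1))
c=viewer.capture("wrist"); cv2.imwrite("pics/w9.png",c["image"]); m=green(c["image"]); g=np.array([.6047,.0715])
p=boxfit(c,comp(m,c,g),(*g,6),(.088,.110,.02)); print("slab",np.round(p,4))
a=np.radians(6.03); ex=np.array([np.cos(a),np.sin(a)]); ey=np.array([-ex[1],ex[0]])
gim=cv2.cvtColor(c["image"],cv2.COLOR_BGR2HSV)
# hue profile along board x across fence side & along board y across stop side, slab-top height
for t in (-.05,-.04,-.02,0,.02,.04,.05):
    P=np.array([p[:2]+ex*(.036+u)+ey*t for u in np.arange(0,.016,.0005)])
    u=w2px(c,np.c_[P,np.full(len(P),.032)]).astype(int); q=[c["image"][v,k] for k,v in u if 0<=v<400]
    i=[bool(m[v,k]) for k,v in u if 0<=v<400]; e=sum(i); print("x",t,"slab edge at",36+.5*e,"after:",[w.tolist() for w in q[e:e+8:2]])
for t in (-.035,-.02,0,.02,.035):
    P=np.array([p[:2]+ey*(.047+u)+ex*t for u in np.arange(0,.016,.0005)])
    u=w2px(c,np.c_[P,np.full(len(P),.032)]).astype(int); q=[c["image"][v,k] for k,v in u if 0<=v<400]
    i=[bool(m[v,k]) for k,v in u if 0<=v<400]; e=sum(i); print("y",t,"slab edge at",47+.5*e,"after:",[w.tolist() for w in q[e:e+8:2]])
E
python3 chk.py
```

```text
28.65 [0.5065 0.0666 0.1768] [-180.   -0.    6.] [-0.2 -0.3  0.4]
slab [0.6057 0.0729 6.0589 0.9794]
x -0.05 slab edge at 43.0 after: [[77, 109, 69], [92, 96, 90], [99, 95, 97], [97, 94, 97]]
x -0.04 slab edge at 43.0 after: [[78, 116, 67], [90, 97, 90], [99, 98, 99], [97, 95, 96]]
x -0.02 slab edge at 43.5 after: [[86, 94, 82], [96, 93, 96], [95, 92, 93], [92, 90, 94]]
x 0 slab edge at 43.5 after: [[83, 93, 80], [92, 89, 92], [93, 89, 92], [93, 90, 95]]
x 0.02 slab edge at 43.5 after: [[83, 93, 81], [89, 88, 89], [90, 89, 91], [90, 87, 90]]
x 0.04 slab edge at 43.5 after: [[85, 93, 82], [91, 88, 90], [91, 89, 91], [89, 86, 89]]
x 0.05 slab edge at 43.0 after: [[68, 99, 59], [77, 81, 75], [81, 81, 82], [83, 80, 83]]
y -0.035 slab edge at 54.5 after: [[52, 102, 115], [37, 57, 160], [34, 43, 170], [28, 35, 168]]
y -0.02 slab edge at 54.5 after: [[42, 83, 129], [25, 42, 166], [26, 33, 174], [26, 34, 175]]
y 0 slab edge at 54.5 after: [[37, 81, 134], [27, 42, 167], [21, 31, 174], [22, 31, 173]]
y 0.02 slab edge at 54.0 after: [[61, 126, 84], [38, 79, 141], [27, 44, 169], [27, 38, 176]]
y 0.035 slab edge at 54.0 after: [[46, 94, 95], [28, 52, 153], [17, 28, 168], [25, 30, 170]]
```

The green edge meets grey fence and red stop directly, with no white between, and the yaw is 6.06° against 6.03°. I'll give it a last gentle press on the long side to be sure.

Request:
move_arm([
  [[0, 0.35, 6], [0, 0, 0]],
  [[0, 0.35, 12], [0, 0, 0]],
  [[0, 0.35, 15.5], [0, 0, 0]],
  [[0, 0.35, 16], [0, 0, 0]],
  [[1.5, 0.35, 16], [0, 0, 0]],
])

```text
time_s: 29.32
tcp_pos: [0.5223, 0.0641, 0.0172]
eef_rot: [180.0, -0.0, 5.9]
contact_force: [0.1, 0.9, 0.4]
gripper_width: 0.0004
gripper_force: 0.0
```

Request:
move_arm([
  [[1, 0, 0], [0, 0, 0]],
  [[1.8, 0, 0], [0, 0, 0]],
  [[2.4, 0, 0], [0, 0, 0]],
  [[2.7, 0, 0], [0, 0, 0]],
  [[2.8, 0, 0], [0, 0, 0]],
])

```text
time_s: 29.95
tcp_pos: [0.5493, 0.0672, 0.0166]
eef_rot: [180.0, 0.0, 5.9]
contact_force: [-0.2, -0.2, -0.2]
gripper_width: 0.0004
gripper_force: 0.0
```

Request:
move_arm([
  [[0.05, 0, 0], [0, 0, 0]],
  [[0.1, 0, 0], [0, 0, 0]],
  [[0.15, 0, 0], [0, 0, 0]],
])

```text
time_s: 30.32
tcp_pos: [0.5497, 0.0671, 0.0164]
eef_rot: [180.0, 0.1, 5.9]
contact_force: [-6.1, 0.7, 4.6]
gripper_width: 0.0005
gripper_force: 2.8
```

Request:
move_arm([
  [[0.05, 0, 0], [0, 0, 0]],
  [[0.1, 0, 0], [0, 0, 0]],
])

```text
time_s: 30.58
tcp_pos: [0.5498, 0.067, 0.0163]
eef_rot: [180.0, 0.2, 5.9]
contact_force: [-9.0, 1.9, 6.5]
gripper_width: 0.0005
gripper_force: 4.3
```

Request:
move_arm([
  [[-1, 0, 0], [0, 0, 0]],
  [[-4, 0, 0], [0, 0, 0]],
  [[-4.5, 0, -6], [0, 0, 0]],
  [[-4.5, 0, -12], [0, 0, 0]],
  [[-4.5, 0, -16], [0, 0, 0]],
])

```text
time_s: 31.2
tcp_pos: [0.5077, 0.0631, 0.1798]
eef_rot: [-179.9, -0.2, 5.9]
contact_force: [0.5, 0.9, -0.4]
gripper_width: 0.0005
gripper_force: 0.0
```

Request:
move_arm([
  [[0, 0, 0], [0, 0, 0]],
  [[0, 0, 0], [0, 0, 0]],
])

```text
time_s: 31.45
tcp_pos: [0.5066, 0.0628, 0.1762]
eef_rot: [-180.0, -0.0, 5.9]
contact_force: [-0.7, 0.0, -0.9]
gripper_width: 0.0003
gripper_force: 0.0
```

```bash
python3 chk.py; python3 - <<'E'
from h import *
c=viewer.capture("side"); print([(round(o["score"],2),np.round(px2w(c,[o["location"][::-1]],.008)[0,:2],3)) for o in pinpoint("offcut_a","side")])
for l in("jar","graver","bench_block","stop_face"): print(l,[np.round(px2w(c,[o["location"][::-1]],0 if l!="stop_face" else .012)[0,:2],3) for o in pinpoint(l,"side")[:1]])
E
```

```text
31.45 [0.5066 0.0628 0.1762] [-180.    -0.     5.9] [-0.7  0.  -0.9]
slab [0.6059 0.0729 6.3587 0.976 ]
x -0.05 slab edge at 43.0 after: [[80, 112, 71], [93, 96, 92], [97, 93, 96], [99, 96, 96]]
x -0.04 slab edge at 43.5 after: [[90, 97, 89], [95, 95, 97], [96, 94, 97], [95, 94, 96]]
x -0.02 slab edge at 43.5 after: [[85, 93, 82], [92, 89, 93], [95, 93, 96], [93, 90, 94]]
x 0 slab edge at 43.5 after: [[86, 96, 85], [93, 91, 92], [93, 90, 93], [90, 88, 92]]
x 0.02 slab edge at 43.0 after: [[76, 114, 63], [86, 92, 86], [92, 89, 91], [91, 87, 89]]
x 0.04 slab edge at 43.0 after: [[77, 104, 68], [88, 90, 87], [92, 88, 90], [90, 87, 90]]
x 0.05 slab edge at 43.0 after: [[70, 89, 66], [80, 80, 80], [82, 80, 82], [82, 78, 81]]
y -0.035 slab edge at 54.0 after: [[54, 114, 104], [32, 62, 148], [23, 32, 168], [22, 28, 170]]
y -0.02 slab edge at 54.5 after: [[48, 104, 120], [29, 56, 161], [23, 32, 172], [24, 33, 175]]
y 0 slab edge at 54.5 after: [[53, 105, 113], [27, 54, 152], [20, 28, 169], [24, 30, 173]]
y 0.02 slab edge at 54.5 after: [[46, 98, 99], [33, 55, 155], [22, 34, 171], [19, 29, 174]]
y 0.035 slab edge at 54.5 after: [[30, 69, 102], [27, 38, 159], [28, 33, 171], [26, 33, 170]]
[(0.57, array([ 0.429, -0.34 ])), (0.54, array([ 0.482, -0.326]))]
jar []
graver [array([ 0.732, -0.021])]
bench_block [array([0.504, 0.346])]
stop_face [array([0.61 , 0.127])]
```

All good: the slab is flush both ways, the stop hasn't moved, and both offcuts are in the tray.

```bash
python3 -c "
from plant import r
print(r.close_job())"
```

```text
the job is handed in; nothing more can be done
None
```

The job is handed in at about 32 s of the 72 s allowed: both offcuts are in the tray, and the slab was pressed to the fence first, then slid to the stop, with no visible gap at either; the stop read as unmoved to within the few-millimetre camera accuracy, the graver and bench block still read in place, and the jar was not picked up in the last look, but nothing went near it.

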